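# Pack the stationery gift box and put its lid on

## Robot

A 7-joint arm with a two-finger parallel gripper is mounted at the origin on the work surface. World frame = base frame: x ahead of the robot, y to its left, z up, the work surface at z = 0. Lengths are in mm, angles in degrees, forces in N, time in s.
With the tool pointing down it reaches from about 400 to 875 mm from the base axis. Payload 6.5 kg.
Tool frame: the origin (TCP) lies on the centre line of the jaws, within the pads' length; the fingertips stand 17 mm ahead of it and the grasp point (between the pads) lies 2 mm behind it (ctrl.finger_overhang is the distance from the TCP to the fingertips, in mm); z points along the fingers, y is the line along which they close (so a half turn about z gives the same grasp; the last joint's range is limited). The gripper opens to 85 mm and grips with 20 to 120 N. Pads are 22 mm wide; open, the fingers measure 114 mm over their backs; the gripper's body (76 mm by 85 mm) begins 54 mm behind the grasp point. The pads swing forward as they close: fully open they stand 13 mm farther back than shut.
Start: joints at [-69.167, 30.733, -0.252, 88.115, 0.149, 61.152, -4.079], TCP at [270.842, 590.876, 248.29] pointing down, gripper open.
Joint ranges: [-154.64, 154.64], [-21.42, 123.67], [-72.66, 72.17], [13.99, 137.28], [-74.86, 254.86], [10.95, 109.41], [-158.01, 158.01]. Speed limits (degrees/s): [136.94, 136.94, 180, 180, 180, 180, 180].

## Interface

Orientations are given as [roll, pitch, yaw] about the fixed x, y, z axes, in that order (R = Rz(yaw) Ry(pitch) Rx(roll)).
In Python, from workcell import ctrl, solver, vision, order gives the robot as it stands. Calls block until the motion is done:
- ctrl.move_pose(position, orientation): joint-space move of the TCP to a pose.
- ctrl.move_l(position, frame=None, rate=150, max_force=None): straight line of the TCP; frame=None keeps the orientation; rate is the mean speed in mm/s. With max_force (N) it stops when the force on the tool has changed by that much, and returns True; else False.
- ctrl.move_joints(angles): joint-space move.
- ctrl.gripper_to(opening): finger opening in mm; the grip force is fixed at half the most; returns when the fingers have stopped.
- ctrl.sleep(seconds).
- solver.inverse_kinematics(position, orientation): joint angles nearest the present ones, or None.
- ctrl.sense(): the state.
- vision.capture(name): name is "scene" or "top" or "wrist"; returns the picture (400x640x3 uint8, blue, green, red); there is no depth.
- vision.calibration(name): a dict with "fov_y" (degrees; the focal length in pixels is half the picture's height over the tangent of half this angle, whatever the lens; pixels are square), "cx", "cy" (the principal point, pixels), "k1" (the pictures are not rectified: a ray, as slopes to the right and down, at radius r is drawn at 1 + k1 r^2 times it, then the intrinsics apply), "cam_to_world" (4x4, takes a point from camera to world coordinates). Camera axes: x right, y up, looking along -z (the intrinsics and any distortion apply to the point x, -y, -z); pixel columns grow to the right and rows downward; lengths in mm; the calibration is good to about 2 mm. A picture is of the moment at which its call begins: read the wrist's pose just before it. calibration takes no time and is no camera call; for the wrist camera it gives the pose at the moment of the call.
A pose or a line that the arm cannot do raises ctrl.Unreachable and nothing moves.
- order.sign_off(): hands the job in; it is judged then, once.
The state is a dict: "t": time; "joint_positions": joint angles; "joint_vel": joint speeds; "joint_torque": joint torques, N m; "tcp_pos": TCP position; "tool_rot": TCP orientation; "force": force on the tool from outside, world axes, zero at the start; "moment": the same for the moment, N m; "gripper_width": finger opening in mm; "grip_force": force on a finger pad.
Only numpy, scipy, OpenCV 4.12 (cv2) and the standard library are available. Lean on these libraries where they do the work, as an engineer would, in place of code of your own. Each camera call takes 0.05 s, during which the arm holds its last target. There are 200 camera calls.

## Task

Pack the gift box, seen from its front (label plate, towards the robot), each thing in the middle of its quarter: the tape roll flat, left of the sharpener fixed inside, the glass jar upright behind the sharpener, the carton of staples flat behind the tape and left of the jar, and the eraser flat and centred on top of the carton. Only then set the lid squarely on by its pull so that it closes fully. Do not drop or tip the jar, and leave the dish of clips, stapler and calculator where they are.

Things in the scene. Friction and masses are not known exactly. Their poses are not given: they have to be found in the camera images.
- gift_box: Fixed open cardboard box, outer 170 (x) x 200 (y) x 51 mm, walls and floor 5. Origin: centre of underside. Front, with label plate: -x, turned at most 0.4 rad from facing the robot; left +y, back +x. Four quarters, no walls between, middles at x +-40, y +-47.5 mm. A drum sharpener (34 mm across, top at z 35) is fixed in the front right one (-40, -47.5). Left or right of the goods, lid across.
- lid: Loose cardboard lid, 180 g, right way up. From below: plug 144 (x) x 174 (y) x 4 mm (8 mm play inside the rim all round), plate 184 x 214 x 5 that rests on the rim, wooden bar pull in the middle, 60 (x) x 20 (y), z 9 to 37 mm, gripped across its 20. Origin: centre of the plug's underside; closed: 47 mm above the box's origin, x along the box's x (or half a turn).
- staples: Small closed carton of staples, blue with a white paper band, 60 (x) x 32 (y) x 22 (z) mm, 100 g. Origin: centre of its underside, z up; lies flat at the start.
- jar: Small closed jar of amber glass with a steel screw cap, round, widest 42 mm, 38 mm high, 80 g. Origin: centre of its underside, z up; stands upright at the start.
- tape: Roll of white paper tape lying flat: ring 46 mm across, hole 26 mm, 19 mm high, 40 g. Origin: on the ring's axis at its underside, z up.
- eraser: White eraser in a black sleeve, 44 (x) x 20 (y) x 13 (z) mm, 25 g. Origin: centre of its underside, z up; lies flat at the start.
- clip_dish: Bystander: round dark steel dish of paper clips, 76 mm across, 36 mm high. Origin: centre of its underside. Not to be moved.
- stapler: Bystander: black and red stapler, 36 x 130 (y) x 48 mm. Origin: centre of its underside. Not to be moved.
- calculator: Bystander: flat black pocket calculator, 120 (x) x 80 x 17 mm. Origin: centre of its underside. Not to be moved.
There are look-alikes about, which are no part of the job. There is more than one size of the staples; the job needs the middle-sized.

How it is judged:
By the outcome, as a careful person would: the job done as asked, in the order asked, and still so for the second after the job is handed in, with the robot touching nothing.
It also fails if it takes over 120 s, if anything falls off the work surface, if the arm or the gripper's body presses on something with over 40 N, if the wrist force passes 120 N, or if a joint passes its speed limit or range.

## Working session

There is one attempt and no reset: what is moved stays moved. The work goes in short steps, each a Python script; the robot and the scene stay as the last script left them, time stands still between calls to the robot, and variables do not carry over. Pictures are saved under pics/ and viewed, at most 14 in all, crops included, and the job is handed in when it is done.

```bash
mkdir -p pics; ls; python3 - <<'E'
from workcell import ctrl, solver, vision, order
import cv2
for n in ("scene","top"):
    im=vision.capture(n); cv2.imwrite(f"pics/{n}0.png",im)
    print(n,vision.calibration(n))
s=ctrl.sense();print(s['t'],s['tcp_pos'],s['tool_rot'],s['gripper_width'],ctrl.finger_overhang)
E
```

```text
pics
scene {'fov_y': 44.18874826980647, 'cx': 307.6774976255067, 'cy': 204.60548804267108, 'k1': -0.1532523367810098, 'cam_to_world': array([[ 5.98008011e-01, -4.76281391e-01,  6.44625826e-01,
         1.28395386e+03],
       [ 8.01398511e-01,  3.43162345e-01, -4.89897981e-01,
        -5.33149582e+02],
       [ 1.21179821e-02,  8.09565094e-01,  5.86905028e-01,
         6.80744091e+02],
       [ 0.00000000e+00,  0.00000000e+00,  0.00000000e+00,
         1.00000000e+00]])}
top {'fov_y': 52.86796308407699, 'cx': 313.8052241571178, 'cy': 196.515231079768, 'k1': -0.019324328254961127, 'cam_to_world': array([[-1.92379103e-02,  9.93409346e-01, -1.12994572e-01,
         4.65338871e+02],
       [-9.99630707e-01, -2.12805851e-02, -1.68992737e-02,
         4.17675809e+00],
       [-1.91924870e-02,  1.12627737e-01,  9.93451882e-01,
         8.80982371e+02],
       [ 0.00000000e+00,  0.00000000e+00,  0.00000000e+00,
         1.00000000e+00]])}
0.1 [270.60701379 590.40725076 247.50114442] [-1.79911729e+02  5.64331612e-03  1.55380884e+02] 85.08328197806662 17.0
```

View pics/top0.png

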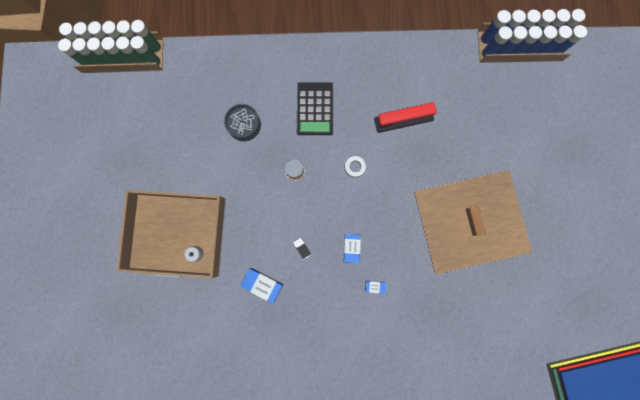

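View pics/scene0.png

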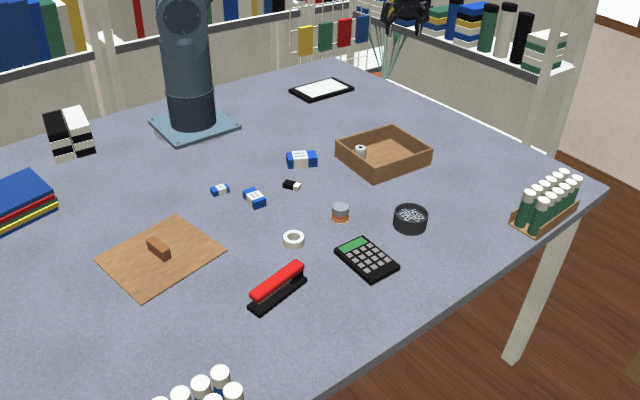

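The top picture shows the box at (170,235), its sharpener at (193,254) and the lid at (473,222). There are three staples cartons: large (262,286), middle (352,248) and small (376,287). The eraser is at (302,248), the jar at (294,170) and the tape at (356,167). The bystanders are the dish (242,122), calculator (315,108) and stapler (406,117). I choose the middle-sized carton at (352,248).

```bash
cat > h.py <<'E'
import numpy as np, cv2
from workcell import ctrl, solver, vision, order
def K(c):
    f=200/np.tan(np.radians(c['fov_y']/2)); return np.array([[f,0,c['cx']],[0,f,c['cy']],[0,0,1]]),np.array([c['k1'],0,0,0,0.])
def unproj(c,px,z):
    k,d=K(c); p=cv2.undistortPointsIter(np.float64(px).reshape(-1,1,2),k,d,None,None,(3,60,1e-9)).reshape(-1,2)
    T=c['cam_to_world']; r=np.c_[p[:,0],-p[:,1],-np.ones(len(p))]@T[:3,:3].T; o=T[:3,3]
    return (o+r*((z-o[2])/r[:,2])[:,None])[:,:2]
def proj(c,P):
    k,d=K(c); T=np.linalg.inv(c['cam_to_world']); q=np.float64(P).reshape(-1,3)@T[:3,:3].T+T[:3,3]
    q=q*[1,-1,-1]; return cv2.projectPoints(q.reshape(-1,1,3),np.zeros(3),np.zeros(3),k,d)[0].reshape(-1,2)
def look(n,name):
    c=vision.calibration(n); im=vision.capture(n); cv2.imwrite(f'pics/{name}.png',im)
    np.save(f'pics/{name}.npy',c,allow_pickle=True); return im,c
def load(name): return cv2.imread(f'pics/{name}.png'),np.load(f'pics/{name}.npy',allow_pickle=True).item()
E
python3 - <<'E'
from h import *
np.set_printoptions(precision=1,suppress=True)
c=vision.calibration('top')
for n,p,z in [('box',[(127,191),(222,197),(217,277),(119,270)],51),('sharp',[(193,254)],35),('lid',[(416,191),(510,171),(531,252),(437,272)],9),('pull',[(476,220)],37),('big',[(262,286)],30),('mid',[(352,248)],22),('small',[(376,287)],16),('eraser',[(302,248)],13),('jar',[(294,169)],38),('tape',[(356,167)],19),('dish',[(242,122)],36)]:
    print(n,unproj(c,p,z).tolist())
w=vision.calibration('wrist');s=ctrl.sense();print(w,s['joint_positions'])
E
```

```text
box [[579.8717687537235, 411.7919506876092], [562.8277756864622, 209.9707938156663], [398.46630019132044, 219.31588976238652], [415.73309786983555, 423.3054969582734]]
sharp [[445.5583743527626, 274.51339780026484]]
lid [[571.8339786544088, -203.71359612845288], [611.4801566278236, -411.1755043397258], [435.1442684275881, -443.25727865588715], [397.1743229804894, -240.17708393707912]]
pull [[504.72684027413993, -319.22729853604636]]
big [[376.74819781296895, 130.24976818572338]]
mid [[451.7028956012769, -59.90819059027084]]
small [[369.0504402272745, -108.47366475185721]]
eraser [[453.60587976200304, 46.37094812734347]]
jar [[621.0397907009713, 59.527184032522186]]
tape [[625.8973598956021, -74.00707360360562]]
dish [[727.4931752494847, 171.23456478041018]]
{'fov_y': 67.98594047634472, 'cx': 320.7118637178539, 'cy': 193.38586253483325, 'k1': -0.05380144825603815, 'cam_to_world': array([[  0.4,  -0.9,  -0.3, 193.9],
       [  0.9,   0.4,   0.1, 625. ],
       [ -0. ,  -0.3,   0.9, 373.4],
       [  0. ,   0. ,   0. ,   1. ]])} [-69.2  30.8  -0.3  88.2   0.1  61.2  -4.1]
```

```bash
cat >> h.py <<'E'
def down(p,yaw): ctrl.move_pose(list(p),[180,0,yaw])
E
python3 - <<'E'
from h import *
s=lambda:(round(ctrl.sense()['t'],2))
down((440,316,270),155);look('wrist','box1');print(s())
down((480,0,220),180);look('wrist','goods1');print(s())
a=cv2.imread('pics/box1.png');b=cv2.imread('pics/goods1.png')
cv2.imwrite('pics/v1.png',cv2.resize(np.vstack([a,b]),(480,600),interpolation=cv2.INTER_AREA))
E
```

```text
1.38
2.65
```

View pics/v1.png

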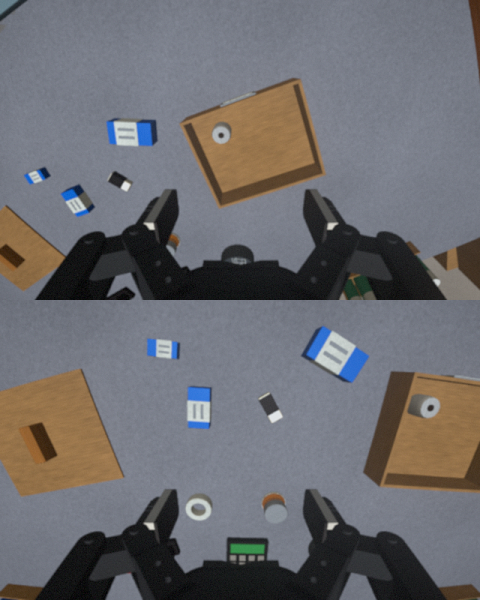

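View pics/goods1.png

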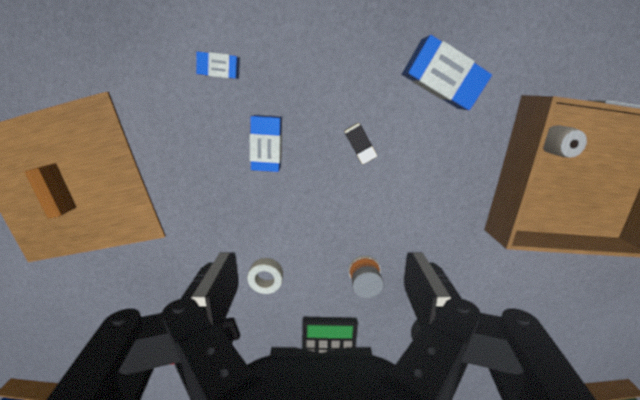

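The wrist view (goods1) shows the middle staples carton at (265,143), the small one at (217,65) and the large one at (449,72). The eraser is at (360,144), the tape at (265,277) and the jar cap at (367,284). The lid is on the left with its pull at (50,190), and the box is on the right with its sharpener at (570,142). Next I fit the poses by silhouette.

```bash
cat >> h.py <<'E'
from scipy.optimize import minimize
def boxpts(x,y,a,dx,dy,z0,z1):
    P=np.array([[i*dx/2,j*dy/2] for i,j in((1,1),(-1,1),(-1,-1),(1,-1))]); c,s=np.cos(a),np.sin(a)
    P=P@np.array([[c,s],[-s,c]])+[x,y]; return np.vstack([np.c_[P,np.full(4,z)] for z in(z0,z1)])
def cylpts(x,y,d,z0,z1):
    t=np.linspace(0,2*np.pi,40,endpoint=False); P=np.c_[x+d/2*np.cos(t),y+d/2*np.sin(t)]
    return np.vstack([np.c_[P,np.full(40,z)] for z in(z0,z1)])
def mask(im,xy,thr=28,r=60):
    h=cv2.GaussianBlur(im,(3,3),0).astype(float); m=np.zeros(im.shape[:2],np.uint8)
    u,v=map(int,xy); y0,x0=max(v-r,0),max(u-r,0); q=h[y0:v+r,x0:u+r]; bg=np.median(q.reshape(-1,3),0)
    m[y0:v+r,x0:u+r]=(np.linalg.norm(q-bg,axis=2)>thr)
    n,l,st,ce=cv2.connectedComponentsWithStats(cv2.morphologyEx(m,cv2.MORPH_CLOSE,np.ones((3,3))))
    ys,xs=np.nonzero(l); k=l[ys,xs][np.argmin((xs-u)**2+(ys-v)**2)]; o=np.uint8(l==k)
    cs,_=cv2.findContours(o,0,2); return cv2.drawContours(o,cs,-1,1,-1)
def fit(c,m,pts,x0):
    M=cv2.resize(m,None,fx=4,fy=4,interpolation=cv2.INTER_LINEAR)
    def f(x):
        h=cv2.convexHull(np.float32(proj(c,pts(*x)))); i=np.zeros_like(M)
        cv2.fillConvexPoly(i,np.int32(np.round((h*4+1.5)*16)),1,shift=4)
        return 1-(i&M).sum()/(i|M).sum()
    x0=np.array(x0,float); S=np.vstack([x0]+[x0+np.eye(len(x0))[i]*(6 if i<2 else .2) for i in range(len(x0))])
    r=minimize(f,x0,method='Nelder-Mead',options=dict(initial_simplex=S,xatol=.05,fatol=1e-5)); return r.x,r.fun
def outline(im,c,P): cv2.polylines(im,[np.int32(np.round(cv2.convexHull(np.float32(proj(c,P)))))],1,(0,0,255))
E
cat > f1.py <<'E'
from h import *
np.set_printoptions(precision=2,suppress=True)
B=lambda dx,dy,h:(lambda x,y,a:boxpts(x,y,a,dx,dy,0,h)); C=lambda d,h:(lambda x,y:cylpts(x,y,d,0,h))
top=(cv2.imread('pics/top0.png'),vision.calibration('top')); ims=[]
for tag,(im,c) in (('goods1',load('goods1')),('top',top)):
    vis=im.copy()
    for n,pf,x0,z in [('mid',B(60,32,22),(452,-60,0),22),('eraser',B(44,20,13),(454,46,.4),13),('jar',C(42,38),(621,60),38),('tape',C(46,19),(626,-74),19)]:
        m=mask(im,proj(c,[[*x0[:2],z/2]])[0]); x,e=fit(c,m,pf,x0); outline(vis,c,pf(*x))
        cv2.drawContours(vis,cv2.findContours(m,0,2)[0],-1,(0,255,255))
        print(tag,n,x,round(e,3))
    for n,pf,x0 in [('box',B(170,200,51),(489,316,-.07)),('lid',lambda x,y,a:boxpts(x,y,a,184,214,4,9),(504,-321,.2))]:
        if tag=='goods1': continue
        r=130; m=mask(im,proj(c,[[*x0[:2],10]])[0],40,75); x,e=fit(c,m,pf,x0); outline(vis,c,pf(*x)); print(tag,n,x,round(e,3))
    ims.append(vis)
cv2.imwrite('pics/v2.png',cv2.resize(np.hstack([ims[0][30:310,180:420],ims[1][100:380,100:560]])[:,:],(800,320)))
cv2.imwrite('pics/v2.png',np.vstack([cv2.resize(ims[0][100:310,220:420],(500,525))[:300],ims[1][150:300,60:560]]))
E
python3 f1.py
```

```text
goods1 mid [451.24 -61.16  -0.07] 0.04
goods1 eraser [452.89  46.15   0.52] 0.08
goods1 jar [625.46  59.53] 0.236
goods1 tape [629.55 -73.48] 0.042
top mid [451.8  -59.61  -0.05] 0.06
top eraser [453.38  47.86   0.52] 0.126
top jar [620.05  58.82] 0.269
top tape [630.58 -73.29] 0.078
top box [490.42 321.21  -0.09] 0.022
top lid [ 503.54 -321.92    0.2 ] 0.034
```

View pics/v2.png

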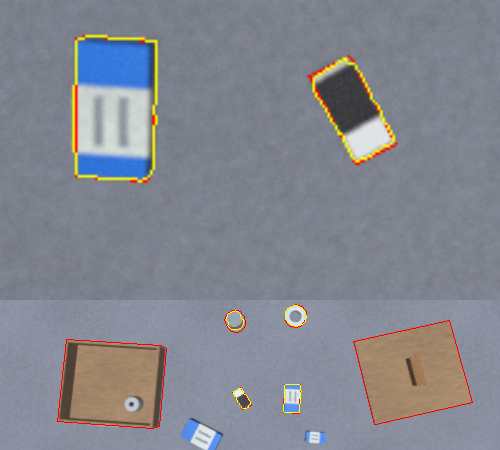

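The overlays match: the middle carton is 60x32 and the eraser fits. The jar's grey cap blends into the table, so I fix it from the cap centre, and I refine the box from box1.

```bash
python3 - <<'E'
from h import *
np.set_printoptions(precision=2,suppress=True)
im,c=load('box1'); p=proj(c,[[489,316,20]])[0]
m=mask(im,p,34,125); x,e=fit(c,m,lambda x,y,a:boxpts(x,y,a,170,200,0,51),(489,318,-.08)); print('box',x,e)
v=im.copy(); outline(v,c,boxpts(*x,170,200,0,51))
for xx in (x,(490.4,321.2,-.09)):
    R=np.array([[np.cos(xx[2]),-np.sin(xx[2])],[np.sin(xx[2]),np.cos(xx[2])]])
    s=R@[-40,-47.5]+xx[:2]; print('sharp pred',s)
    for d in((160,190),): 
        q=np.int32(proj(c,boxpts(*xx,*d,5,5.01))[:4]); cv2.polylines(v,[q],1,(0,255,0))
    t=np.int32(proj(c,cylpts(*s,34,35,35.1))[:40]); cv2.polylines(v,[t],1,(255,0,255))
w,cw=load('goods1'); t=cv2.polylines(w,[np.int32(proj(cw,cylpts(*unproj(cw,[(367,284)],38)[0],42,38,38.1))[:40])],1,(0,255,0)); print('jar',unproj(cw,[(367,284)],38))
cv2.imwrite('pics/v3.png',np.hstack([cv2.resize(v[90:290,230:440],(525,500)),cv2.resize(w[230:320,320:410],(270,270)).copy() if 0 else np.vstack([cv2.resize(w[240:320,330:400],(270,308)),np.zeros((192,270,3),np.uint8)])]))
E
```

```text
box [489.   320.9   -0.08] 0.013095372370730884
sharp pred [445.15 276.93]
sharp pred [446.29 277.49]
jar [[621.34  58.  ]]
```

View pics/v3.png

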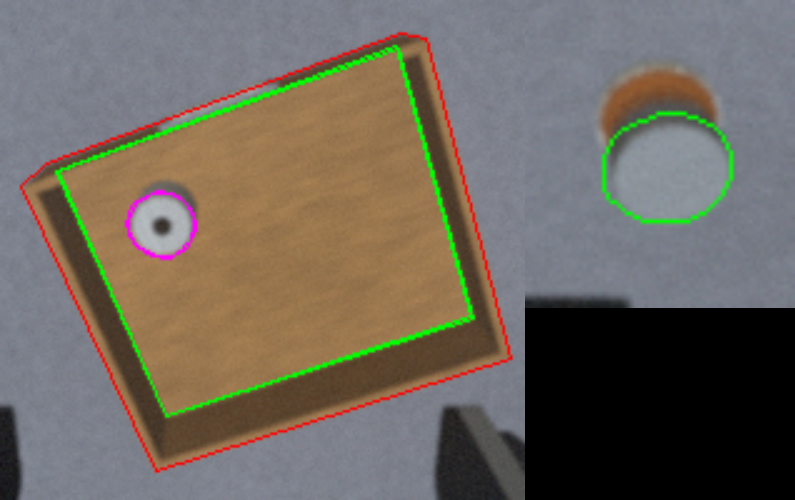

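Box pose is (489.7, 321, -4.9°): its predicted floor and sharpener outlines coincide with the picture. The jar cap centre at (367,284) gives (621.4, 58). I start with the tape.

```bash
cat >> h.py <<'E'
BOX=np.array([489.7,321.0]); BA=-.085
def inbox(lx,ly): c,s=np.cos(BA),np.sin(BA); return BOX+[c*lx-s*ly,s*lx+c*ly]
def rep(m): s=ctrl.sense(); print(m,'t %.2f'%s['t'],'tcp',np.round(s['tcp_pos'],1),'w %.1f'%s['gripper_width'],'grip %.0f'%s['grip_force'],'F',np.round(s['force'],1))
def pick(x,y,yaw,z,opening,up=130):
    ctrl.gripper_to(opening); down((x,y,z+70),yaw); ctrl.move_l([x,y,z],rate=90); rep('at'); ctrl.gripper_to(0); rep('gripped')
    ctrl.move_l([x,y,up],rate=150); rep('lifted')
def place(x,y,yaw,z,opening,hi=130,clear=150):
    down((x,y,hi),yaw); ctrl.move_l([x,y,z+8],rate=110); rep('above'); hit=ctrl.move_l([x,y,z-2],rate=20,max_force=5); rep(f'down {hit}')
    ctrl.gripper_to(opening); ctrl.move_l([x,y,clear],rate=150); rep('away')
YB=180+np.degrees(BA)
E
python3 - <<'E'
from h import *
pick(630,-73.4,180,20,62)
place(*inbox(-40,47.5),YB,25,54)
look('wrist','w1')
E
```

```text
at t 4.80 tcp [630.5 -73.5  20.4] w 61.7 grip 0 F [ 0.4 -0.3 -0. ]
gripped t 5.12 tcp [630.7 -73.5  21.4] w 43.9 grip 60 F [-3.2  0.2  6. ]
lifted t 6.00 tcp [629.3 -73.2 129.1] w 43.7 grip 61 F [-0.4  0.2  0.8]
above t 8.78 tcp [454.4 372.1  33.7] w 44.0 grip 61 F [0.4 0.2 1. ]
down True t 9.18 tcp [454.1 372.   26.4] w 43.6 grip 62 F [-1.2 -0.4  6.4]
away t 10.43 tcp [453.3 371.3 149.1] w 54.0 grip 0 F [-0.4 -0.9 -0.2]
```

```bash
python3 - <<'E'
from h import *
pick(621.4,58,180,22,60)
look('top','t2')
im,c=load('t2'); v=im.copy()
m=mask(im,proj(c,[[*inbox(-40,47.5),15]])[0],60,22)
x,e=fit(c,m,lambda x,y:cylpts(x,y,46,5,24),inbox(-40,47.5)); print('tape',x,e,inbox(-40,47.5))
w=load('w1')[0]
cv2.imwrite('pics/v4.png',np.hstack([cv2.resize(v[150:310,90:290],(400,320)),cv2.resize(w,(400,320))]))
E
```

```text
at t 12.98 tcp [621.9  57.9  22.4] w 59.9 grip 0 F [-0.1  0.4 -0.4]
gripped t 13.31 tcp [622.1  58.1  23.1] w 37.4 grip 61 F [-2.1 -1.2  6.5]
lifted t 14.18 tcp [620.6  58.  129.1] w 37.3 grip 61 F [-0.   0.  -2.1]
tape [452.2950217  374.91777623] 0.16946521800479752 [453.87705295 371.72441685]
```

View pics/v4.png

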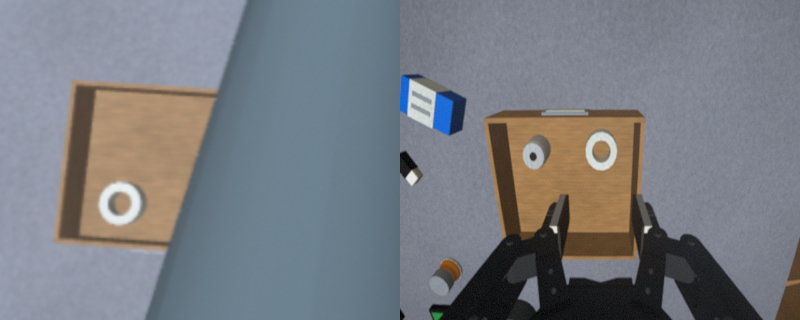

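The tape lies flat at the middle of the front left quarter, at (601,150) in the wrist half. The jar is held, and next it goes in.

```bash
python3 - <<'E'
from h import *
place(*inbox(40,-47.5),YB,27,50)
ctrl.move_l([*inbox(0,-10),200],rate=200)
look('wrist','w2')
pick(451.5,-60.4,180-3.4,19.5,48)
look('top','t3'); look('scene','s3')
w=load('w2')[0]; t=load('t3')[0]
cv2.imwrite('pics/v5.png',np.hstack([cv2.resize(t[150:310,90:290],(400,320)),cv2.resize(w,(400,320))]))
E
```

```text
above t 16.17 tcp [526.1 270.5  35.7] w 37.3 grip 61 F [ 0.1  0.5 -0.3]
down True t 16.58 tcp [525.8 270.5  28.1] w 37.2 grip 61 F [-1.8  0.4  6.5]
away t 17.83 tcp [524.8 270.  149.1] w 50.1 grip 0 F [ 0.  -0.3 -0.7]
at t 21.00 tcp [451.8 -60.4  19.8] w 48.1 grip 0 F [-1.1  0.4 -0.2]
gripped t 21.29 tcp [452.  -60.4  20.3] w 31.0 grip 60 F [-0.1 -0.6  5.1]
lifted t 22.18 tcp [450.9 -60.2 129.4] w 30.5 grip 59 F [-0.3  0.7 -0.9]
```

View pics/v5.png

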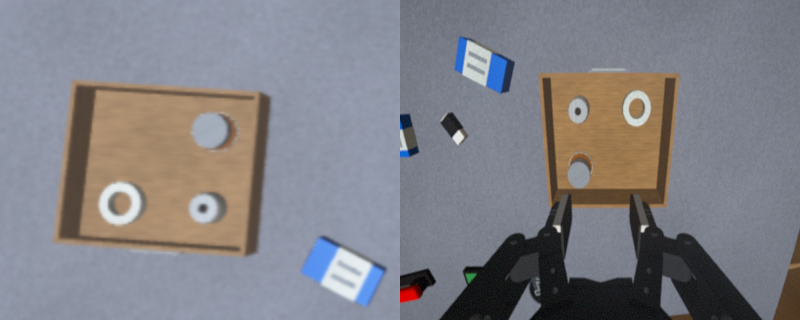

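The jar stands upright behind the sharpener, with its cap at (210,131) in the left half. I check its centre, then place the carton.

```bash
python3 - <<'E'
from h import *
c=load('t3')[1]; print('jar',unproj(c,[(195,215.5)],43),inbox(40,-47.5)); print('tape',unproj(c,[(150.2,251.3)],24),inbox(-40,47.5)); print('sharp',unproj(c,[(193,254)],35),inbox(-40,-47.5))
place(*inbox(40,47.5),YB,24.5,46)
ctrl.move_l([*inbox(0,-10),200],rate=200)
look('wrist','w3')
pick(453.1,46.8,180+29.8,18.5,34)
look('top','t4')
w=load('w3')[0]; t=load('t4')[0]
cv2.imwrite('pics/v6.png',np.hstack([cv2.resize(t[150:310,90:290],(400,320)),cv2.resize(w,(400,320))]))
E
```

```text
jar [[525.86042037 268.81580834]] [525.52294705 270.27558315]
tape [[452.56409661 370.41879801]] [453.87705295 371.72441685]
sharp [[445.55837435 274.5133978 ]] [445.81177309 277.06739777]
above t 24.90 tcp [534.2 365.3  33.3] w 30.8 grip 59 F [-0.3  0.8 -1. ]
down True t 25.32 tcp [533.8 365.2  25.4] w 30.8 grip 60 F [-0.3 -0.8  5.6]
away t 26.61 tcp [532.9 364.6 149. ] w 45.7 grip 0 F [-0.   0.8 -0.6]
at t 29.56 tcp [453.4  46.9  18.8] w 33.7 grip 0 F [ 0.3  0.6 -0.7]
gripped t 29.83 tcp [453.6  46.9  19.3] w 18.5 grip 59 F [-1.7  0.4  5.8]
lifted t 30.73 tcp [452.5  46.8 129.4] w 18.1 grip 59 F [-0.2 -0.8 -0.9]
```

View pics/v6.png

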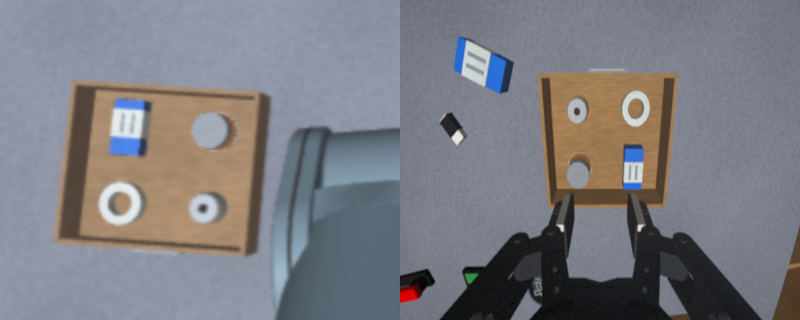

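The carton lies flat in the back left quarter. I fit its actual pose and put the eraser centred on it.

```bash
cat > f2.py <<'E'
from h import *
def carton(name):
    im,c=load(name); g=np.uint8(im[...,0].astype(int)>im[...,2]-15); p=proj(c,[[*inbox(40,47.5),27]])[0]
    n,l,st,_=cv2.connectedComponentsWithStats(g); m=np.uint8(l==l[int(p[1]),int(p[0])])
    return fit(c,m,lambda x,y,a:boxpts(x,y,a,60,32,5,27),(*inbox(40,47.5),BA))
if __name__=='__main__':
    for n in('w3','t4'): print(n,*carton(n))
    print(inbox(40,47.5),BA)
E
python3 f2.py
```

```text
w3 [ 5.34572812e+02  3.64482641e+02 -8.87103843e-02] 0.033033343677804194
t4 [ 5.34327756e+02  3.66263143e+02 -9.48609719e-02] 0.05940822931114198
[533.58822691 364.93260223] -0.085
```

```bash
python3 - <<'E'
from h import *
place(534.1,365.1,YB,45.5,32,hi=140)
ctrl.move_l([*inbox(0,-10),200],rate=200)
look('wrist','w4')
down((430,-321.9,240),191.5); look('wrist','l4'); look('top','t5'); rep('lidview')
w=load('w4')[0]; t=load('t5')[0]; l=load('l4')[0]
cv2.imwrite('pics/v7.png',np.vstack([np.hstack([cv2.resize(t[150:310,90:290],(400,290)),cv2.resize(w[60:300,160:480],(400,290))]),np.hstack([cv2.resize(l,(400,290)),cv2.resize(t[150:290,400:560],(400,290))])]))
E
```

```text
above t 32.95 tcp [534.7 365.4  54.2] w 18.4 grip 59 F [ 0.5  0.7 -0.2]
down True t 33.38 tcp [534.3 365.3  46.3] w 18.4 grip 59 F [-0.7 -1.3  6.4]
away t 34.51 tcp [533.4 364.8 149.1] w 31.6 grip 0 F [ 0.4 -0.3 -0.7]
lidview t 37.52 tcp [ 430.6 -321.2  239.9] w 32.3 grip 0 F [ 0.5 -0.5 -0.2]
```

View pics/v7.png

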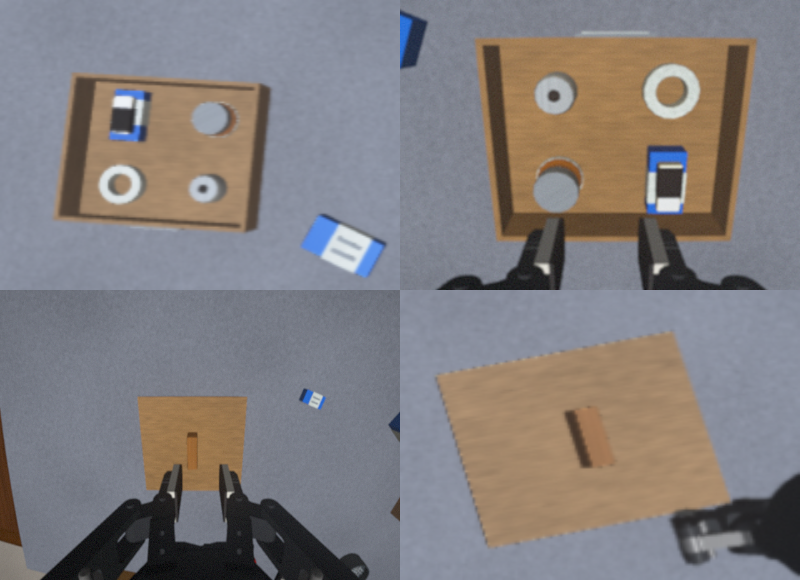

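The eraser lies flat and centred on the carton. The lid, with its pull, is clear. I refine the lid pose from l4, then pick it.

```bash
python3 - <<'E'
from h import *
def lid(name):
    im,c=load(name); g=np.uint8(im[...,2].astype(int)>im[...,0].astype(int)+18); p=proj(c,[[480,-322,9]])[0]
    n,l,st,_=cv2.connectedComponentsWithStats(g); m=np.uint8(l==l[int(p[1]),int(p[0])])
    m=cv2.fillConvexPoly(m*0,cv2.convexHull(cv2.findNonZero(m)),1)
    return fit(c,m,lambda x,y,a:boxpts(x,y,a,184,214,4,9),(503.5,-322,.2))
a,e=lid('l4'); b,f=lid('t5'); print(a,e,b,f)
if max(abs(a[:2]-b[:2]))<5 and abs(a[2]-b[2])<.03:
    x=(a+b)/2; pick(x[0],x[1],180+np.degrees(x[2]),28,36,up=140)
    s=look('scene','s5')
E
```

```text
[ 5.04424513e+02 -3.24201220e+02  2.01365587e-01] 0.013098482810251832 [ 5.03911746e+02 -3.22876289e+02  2.00158459e-01] 0.013611490613637534
at t 39.34 tcp [ 504.5 -323.9   28.4] w 36.2 grip 0 F [ 0.2 -0.4 -0.1]
gripped t 39.62 tcp [ 504.7 -323.9   28.8] w 18.8 grip 60 F [-0.7 -0.   5.1]
lifted t 40.52 tcp [ 503.6 -322.9  139. ] w 19.0 grip 59 F [-0.7 -0.3 -2.3]
```

```bash
python3 - <<'E'
from h import *
ctrl.move_l([540,-200,170],rate=250)
down((*BOX,150),YB); look('top','t6'); look('scene','s6'); rep('over')
t=load('t6')[0]; s=load('s6')[0]
c=load('t6')[1]; outline(t,c,boxpts(*BOX,BA,184,214,126,131))
c=load('s6')[1]; outline(s,c,boxpts(*BOX,BA,184,214,126,131)); outline(s,c,boxpts(*BOX,BA,170,200,0,51))
cv2.imwrite('pics/v8.png',np.hstack([cv2.resize(t[100:340,20:300],(400,343)),cv2.resize(s[70:230,270:456],(400,343))]))
E
```

```text
over t 43.25 tcp [490.5 319.7 150.1] w 19.0 grip 59 F [-0.1 -0.4 -2.5]
```

View pics/v8.png

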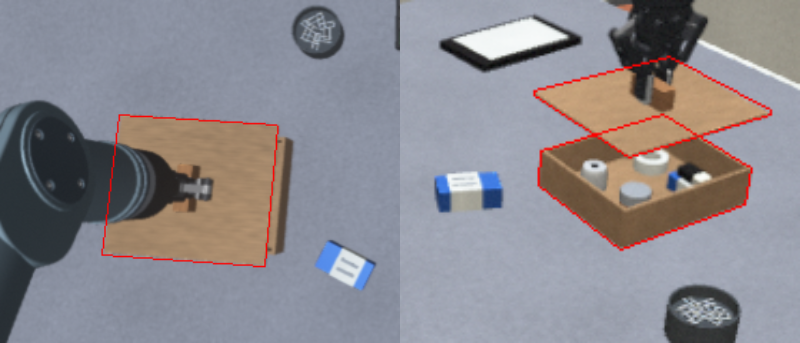

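The held lid matches its predicted outline over the box, and the box holds all the goods. I lower it.

```bash
python3 - <<'E'
from h import *
ctrl.move_l([*BOX,84],rate=80); rep('near')
hit=ctrl.move_l([*BOX,73],rate=15,max_force=8); rep(f'down {hit}')
ctrl.gripper_to(36); ctrl.move_l([*BOX,180],rate=120); rep('away')
down((560,0,260),180); look('top','t7'); look('scene','s7'); rep('end')
t,c=load('t7'); s,d=load('s7')
for im,cc in((t,c),(s,d)): outline(im,cc,boxpts(*BOX,BA,184,214,51,56))
cv2.imwrite('pics/v9.png',np.hstack([cv2.resize(t[150:310,80:270],(400,337)),cv2.resize(s[90:230,290:456],(400,337))]))
E
```

```text
near t 44.23 tcp [490.1 321.1  84.4] w 19.2 grip 59 F [-0.1 -0.7 -2.4]
down True t 44.79 tcp [489.6 321.1  75.8] w 19.0 grip 60 F [-1.3 -0.1  5.3]
away t 46.12 tcp [489.1 320.8 179.3] w 36.3 grip 0 F [-0.8 -0.1  0.7]
end t 47.50 tcp [559.9   2.  259.4] w 36.3 grip 0 F [-0.   0.2  0.3]
```

View pics/v9.png

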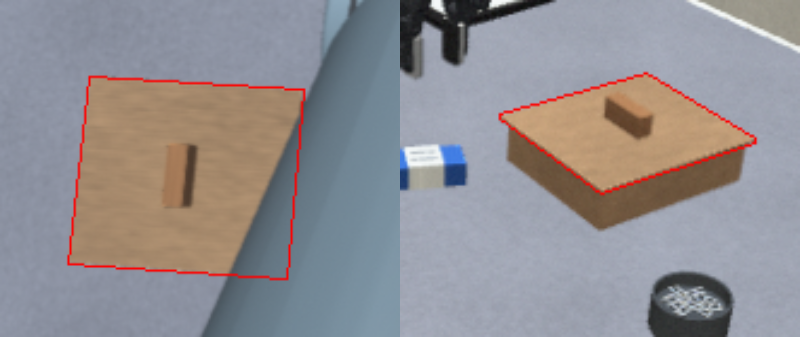

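The lid sits squarely and closed: it matches its predicted closed outline in both views.

```bash
python3 -c "
from workcell import order; print(order.sign_off())"
```

```text
the job is handed in; nothing more can be done
None
```

The gift box is packed as asked, the lid is closed squarely on it, and the job was handed in after about 48 s on the robot's clock; I was not told the verdict.

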